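Load the specimen holder and trip the tester

ROBOT

A 6-joint arm with a two-finger parallel gripper is mounted at the origin on the work surface. World frame = base frame: x ahead of the robot, y to its left, z up, the work surface at z = 0. Lengths are in m, angles in rad, forces in N, time in s.
With the tool pointing down it reaches from about 0.35 to 0.975 m from the base axis. Payload 4.9 kg.
Tool frame: the origin (TCP) lies at the very end of the fingers, on their centre line; the grasp point (between the pads) lies 19 mm behind it; z points along the fingers, y is the line along which they close (so a half turn about z gives the same grasp; the last joint's range is limited). The gripper opens to 85 mm and grips with 20 to 120 N. Pads are 22 mm wide; open, the fingers measure 114 mm over their backs; the gripper's body (76 mm by 85 mm) begins 54 mm behind the grasp point. The pads swing forward as they close: fully open they stand 13 mm farther back than shut.
Start: joints at [1.07, 0.053, 1.613, -0, 1.476, -0.119], TCP at [0.233, 0.58, 0.231] pointing down, gripper open.
Joint ranges: [-3.01, 3.01], [-1.01, 2.22], [0.06, 2.58], [-1.02, 4.17], [0.09, 2.62], [-3.14, 3.14]. Speed limits (rad/s): [2.57, 2.57, 3.14, 3.14, 3.14, 3.14].

INTERFACE

Orientations are given as a rotation vector (axis times angle).
In Python, from station import ctrl gives the robot as it stands.
- The arm moves only by the tool jog_arm, never from a script. Its argument "plan" is a list of rows, each a list of 7 numbers: the shift along the tool's x, y, z in units of 0.02 m (1.0 is 0.02 m), then the turn, a rotation vector about the tool's x, y, z in units of 45 degrees (1.0 is 45 degrees), then the opening, from -1 (shut) to 1 (fully open). A call has 1 to 8 rows; each row shifts and turns the commanded pose from where the row before left it, along the tool's axes as they then stand; what a row does not reach is not made up. A row lasts 1/10 s, in which the tool goes at most 50 mm and 8.59 degrees, less where a joint would pass 70% of its speed; a pose out of reach is approached as far as the arm can. A call with a number of a shift or a turn outside -1 to 1 is refused whole. A call with a gripper value outside its range is refused whole. The fingers move at their own pace and stop on an object; "grip_force" is the grip in N (left out, the last holds). Time passes only in rows, so rows that do not move let the fingers close. It gives the time, the measured TCP pose, the force, the opening and the grip force at its end, in the units of the state.
- ctrl.get_obs(): the state, without advancing time (a new reading comes with each control period).
- ctrl.get_image(name): name is "scene" or "top"; returns (picture, depth): 400x640x3 uint8, red, green, blue; 400x640 float32, m along the optical axis (not along the pixel's ray), 0 where there is no reading.
- ctrl.camera_info(name): a dict with "camera_matrix" (3x3 intrinsics, pixels), "rvec" (rotation vector, rad) and "tvec" (3), from world to camera coordinates, as OpenCV has them. Camera axes: x right, y down, z forward; pixel columns grow to the right and rows downward; lengths in m; the calibration is good to about 2 mm. A picture is of the moment at which its call begins. camera_info takes no time and is no camera call.
- ctrl.finish_job(): hands the job in; it is judged then, once.
The state is a dict: "t": time; "q": joint angles; "dq": joint speeds; "effort": joint torques, N m; "tool_pos": TCP position; "tool_rot": TCP orientation; "contact_force": force on the tool from outside, world axes, zero at the start; "wrist_torque": the same for the moment, N m; "opening": finger opening in m; "grip_force": force on a finger pad.
Only numpy, scipy, OpenCV 4.12 (cv2) and the standard library are available. Lean on these libraries where they do the work, as an engineer would, in place of code of your own. Each camera call takes 0.05 s, during which the arm holds its last target. There are 200 camera calls.

TASK

Load the rectangular specimen holder into the tester's rectangular pocket so that it lies flat and square on the pocket floor, and let go of it. Then push the slanted spring plunger under the overhanging forked arm fully in to the end of its stroke, keep it in for half a second, and let it spring back out. Leave the holder seated and the other loose things where they stand.

Things in the scene. Friction and masses are not known exactly. Their poses are not given: they have to be found in the camera images.
- deck: The tester: a low white casing with a blue band and a steel top plate, 220 (x) x 360 (y) x 45 high, fixed to the bench. Origin: centre of its underside, on the bench; z up, -x is its front. The nest and the trip head stand side by side on it, either one on the left.
- holder: The specimen holder to load: loose bare-aluminium rectangular plate 90 (x) x 60 (y) x 10 thick, with an upright grip tab in the middle of its top, 40 long (x) x 14 thick (y), from 10 to 42 above the underside. About 0.2 kg. Lies flat on the bench left or right of the tester. Origin: centre of the underside, z up. The two ways round (half a turn) are equal.
- pocket (a point): Centre of the floor of the rectangular pocket in the steel nest block (125 x 95 x 24 high) bolted on the deck. Pocket 94 (x) x 64 (y), open above, its rim 8 above the floor, chamfered 3 wide and 5 deep; x along the long side, z up. The pocket floor is 61 above the bench. The holder's long side goes along the pocket's long side, either way round.
- cap (a point): Centre of the outer face of the plunger's round dark steel cap (38 diameter, 10 thick); moves with the plunger. z points out of the cap along the plunger's axis, which leans 35 degrees (0.61 rad) from vertical towards the head's front (-x); y is the head's y. The plunger moves in along -z. At rest this point is 83 above the deck, 128 above the bench, and 27 in front of the head's origin.
- plunger (a joint): Travel of the plunger in m: 0 out, 0.014 fully in (hard stop). Spring: about 4 N to start, 11 N at the end; springs back by itself. Counts as fully in from about 0.0125.
- head: Trip head, fixed on the deck: base 110 (x) x 90 (y), origin at its underside's centre, z up, -x is its front. A guide carries the slanted plunger. A blue rear column carries a blue arm, 52 wide, ending in two prongs (32 apart) that reach to 42 in front of the origin, 190 to 215 above the underside; dial on top to 225: no room for a vertical tool above the cap; come along the cap's axis.
- disc_holder: Not to be used: a similar aluminium holder but round (74 diameter, 10 thick) with the same tab, on the bench on the other side of the tester. Origin: underside centre.
- weight: Bystander: small brass knobbed weight, 26 diameter, 34 high, on the front strip of the deck. Origin: underside centre.
- tape_roll: Bystander: white ring 84 diameter, 24 high, flat on the bench behind the tester. Origin: underside centre.
- screwdriver: Bystander: screwdriver 170 long with black handle, lying behind the tester, along its x.
- jar: Bystander: glass jar 60 diameter, 85 high. Origin: underside centre.
- wrench: Bystander: steel wrench 150 long, lying flat, along its x.
- big_weight: Bystander: plain steel cylinder 48 diameter, 45 high, right of the tester. Origin: underside centre.

How it is judged:
On the way, in this order (a step that is already met when the one before it is completed fails the run):
1. the rectangular holder lies flat and square on the pocket floor, let go (horizontal distance between holder and pocket below 0.004 m and z of holder in the frame of pocket between -0.003 and 0.0025 m and angle between holder's own z axis and vertical below 0.04 rad and angle between the x axis of holder and the x axis of pocket, either way round below 0.08 rad and linear speed of holder below 0.01 m/s and contact force between holder and the fingers below 0.1 N), for 0.2 s.
2. the plunger is pushed fully in (12.5 mm or more of 14) and kept there, the holder still seated (value of joint plunger above 0.0125 m and horizontal distance between holder and pocket below 0.004 m and z of holder in the frame of pocket between -0.003 and 0.0025 m and angle between holder's own z axis and vertical below 0.04 rad and angle between the x axis of holder and the x axis of pocket, either way round below 0.08 rad), for 0.3 s.
At the end, for the whole second after the job is handed in: Holder let go and at rest in the pocket: within 4 mm of its centre, underside within 2.5 mm of its floor, tilted under 0.04 rad, turned under 0.08 rad from the pocket's long side (either way round); plunger sprung back to within 2 mm of fully out (all of step 1 and value of joint plunger below 0.002 m); the robot touches nothing.
It fails at once if another loose thing is moved more than 30 mm (distance of any of disc_holder, weight, tape_roll, screwdriver, jar, wrench, big_weight from where it was at the start of the episode above 0.03 m).
It also fails if it takes over 61 s, if anything falls off the work surface, if the arm or the gripper's body presses on something with over 40 N, if the wrist force passes 120 N, or if a joint passes its speed limit or range.

## Working session

There is one attempt and no reset: what is moved stays moved. The work goes in short steps, Python scripts to look and compute and a tool call to move; the robot and the scene stay as the last step left them, time stands still between calls to the robot, and variables do not carry over. Pictures are saved under pics/ and viewed, at most 10 in all, crops included, and the job is handed in when it is done.

Besides the shell and the picture viewer there is one more tool, called after ">>>" as a command line: name --pt "numbers of a row" for each row, then --argument value for the rest. jog_arm: Moves the arm, as the interface text tells. Shifts and turns lie within -1 to 1; 1 stands for 0.02 m of shift or 45 degrees of turn. Its arguments: {"type":"object","properties":{"plan":{"type":"array"},"grip_force":{"type":"number"}},"required":["plan"]}

```bash
mkdir -p pics; ls
cat > h.py <<'E'
import numpy as np, cv2
from station import ctrl
from scipy.spatial.transform import Rotation as R
def cloud(name):
    im,d=ctrl.get_image(name); c=ctrl.camera_info(name)
    K=np.array(c["camera_matrix"]);Rm=cv2.Rodrigues(np.array(c["rvec"],float))[0];t=np.array(c["tvec"],float).ravel()
    v,u=np.mgrid[:400,:640]
    P=np.stack([(u-K[0,2])*d/K[0,0],(v-K[1,2])*d/K[1,1],d],-1)
    W=(P-t)@Rm; W[d==0]=np.nan
    return im,d,W
E
python3 - <<'E'
from h import *
for n in("top","scene"):
    im,d,W=cloud(n); cv2.imwrite(f"pics/{n}1.png",im[:,:,::-1]); np.savez(f"{n}1.npz",im=im,W=W)
    c=ctrl.camera_info(n); Rm=cv2.Rodrigues(np.array(c["rvec"],float))[0]; print(n,-Rm.T@np.array(c["tvec"]).ravel(),c["camera_matrix"][0][0])
print(ctrl.get_obs())
E
```

```text
pics
top [0.38821084 0.01186541 1.26827231] 499.9639212223186
scene [1.45647425 0.26789622 0.72469514] 409.6359573389046
{'t': 0.1, 'q': array([ 1.06996275e+00,  5.32963181e-02,  1.61414985e+00,  1.30629712e-05,
        1.47595554e+00, -1.19008355e-01]), 'dq': array([-0.00022175, -0.00190341, -0.00294153,  0.00079634,  0.00136957,
        0.00077353]), 'effort': array([ 1.78049345e-04, -3.94905853e+01, -3.71362245e+01, -1.48505032e-04,
        3.90841073e-03,  2.64440212e-05]), 'tool_pos': array([0.23262048, 0.57950698, 0.23018662]), 'tool_rot': array([-5.96027590e-01, -3.08395916e+00,  2.69955889e-03]), 'contact_force': array([-0.26598285,  1.30382279,  0.01870472]), 'wrist_torque': array([-0.01970199,  0.02526754, -0.03595584]), 'grip_force': 0.0, 'opening': 0.08554519919514605}
```

View pics/top1.png

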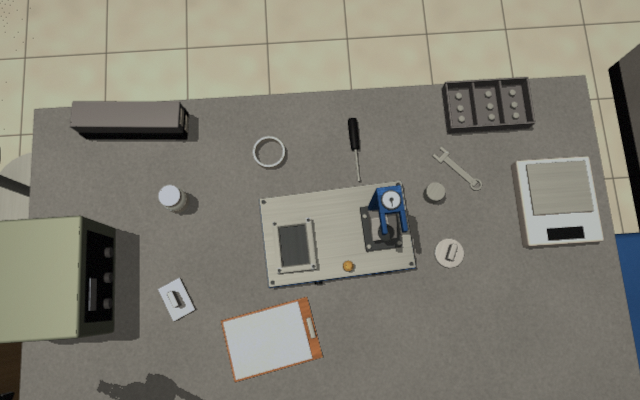

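View pics/scene1.png

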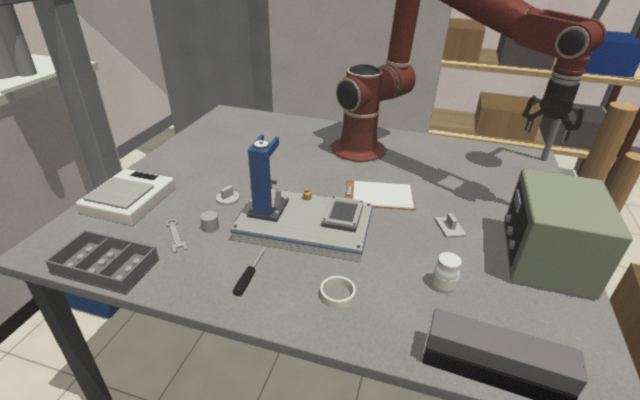

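The top view shows the holder at about (176,300), the pocket at (295,245), the head at (388,222) with its cap near (385,232), the weight at (348,266) and the disc holder at (449,253). The scene view agrees.

```bash
cat > m.py <<'E'
from h import *
def rect(W,mask):
    p=W[mask][:,:2]; (c,s,a)=cv2.minAreaRect((p*1000).astype(np.float32))
    return np.round(c,1),np.round(s,1),round(a,2),np.round(np.median(W[mask][:,2]),4),len(p)
def box(u0,u1,v0,v1):
    m=np.zeros((400,640),bool); m[v0:v1,u0:u1]=1; return m
E
python3 - <<'E'
from m import *
z=np.load("top1.npz"); W=z["W"]; Z=W[:,:,2]; im=z["im"]
b=box(150,205,270,330)
print("bench",np.nanmedian(Z[box(400,460,300,350)]))
print("plate",rect(W,b&(Z>.004)&(Z<.018))); print("tab",rect(W,b&(Z>.03)))
print("plate+tab",rect(W,b&(Z>.004)))
d=box(250,425,175,300)
print("deck",rect(W,d&(Z>.038)&(Z<.05)))
n=box(268,325,212,280)
print("nest top",rect(W,n&(Z>.065)&(Z<.075)))
print("floor",rect(W,n&(Z>.055)&(Z<.0645)))
hd=box(350,425,170,260)
for lo,hi in((.05,.08),(.1,.135),(.135,.2),(.23,.26),(.258,.28)):
    m=hd&(Z>lo)&(Z<hi)
    if m.sum()>5: print(lo,hi,rect(W,m))
for (u,v) in((385,232),(380,232),(348,266),(449,253),(435,192),(295,245)): print(u,v,W[v,u].round(4),im[v,u])
cv2.imwrite("pics/crop.png",cv2.resize(im[170:300,250:425,::-1],None,fx=4,fy=4,interpolation=cv2.INTER_CUBIC))
E
```

```text
bench -0.00022754222972160766
plate (array([419.5, 369.4]), array([136.6, 143.4]), 86.2, np.float64(0.0091), 840)
tab (array([419.8, 366.5]), array([39.8, 15.4]), 27.35, np.float64(0.041), 113)
plate+tab (array([419.5, 369.4]), array([136.6, 143.4]), 86.2, np.float64(0.0096), 976)
deck (array([553.2, -36.9]), array([222.3, 361.5]), 3.92, np.float64(0.0446), 8231)
nest top (array([527.6,  68.1]), array([125. ,  94.8]), 3.0, np.float64(0.0685), 925)
floor (array([527.1,  68.9]), array([126.1,  93.9]), 1.67, np.float64(0.0607), 1060)
0.05 0.08 (array([ 574.6, -143.8]), array([145.4, 186.4]), 89.68, np.float64(0.0588), 719)
0.1 0.135 (array([ 563.6, -145.3]), array([61.7, 90.2]), 88.59, np.float64(0.1179), 485)
0.135 0.2 (array([ 570.8, -130.8]), array([84.3, 26. ]), 30.19, np.float64(0.154), 64)
0.23 0.26 (array([ 566. , -145.8]), array([97.4, 52.7]), 3.48, np.float64(0.2579), 445)
0.258 0.28 (array([ 565.9, -145.7]), array([96.5, 52. ]), 3.14, np.float64(0.2618), 756)
385 232 [ 0.519  -0.1272  0.261 ] [ 38  70 107]
380 232 [ 0.5373 -0.1343  0.1259] [51 52 51]
348 266 [ 0.4677 -0.0576  0.0789] [179 143  75]
449 253 [ 0.4856 -0.3101  0.0395] [137 133 125]
435 192 [ 0.6394 -0.2913  0.0455] [151 149 136]
295 245 [0.5281 0.0657 0.0578] [70 70 67]
```

View pics/crop.png

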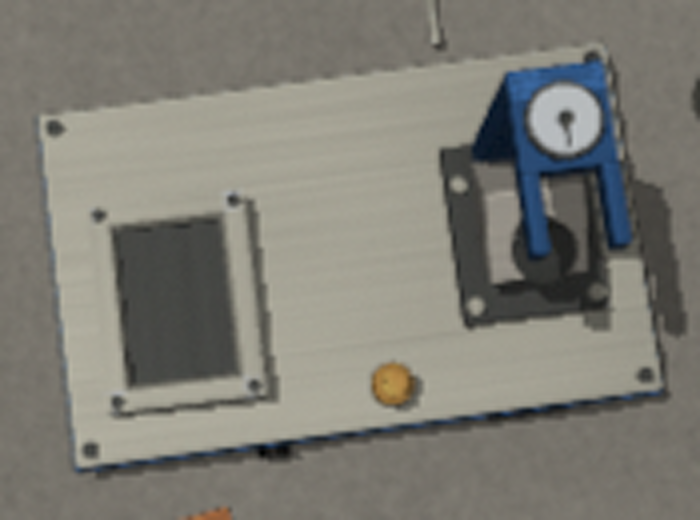

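The crop shows the pocket floor at about crop (180,300), the cap at about (545,245) partly under the left prong, and the dial at (565,118). Next I refine the pocket, holder and cap.

```bash
cat > fit.py <<'E'
from m import *
z=np.load("top1.npz"); W=z["W"]; Z=W[:,:,2]; im=z["im"]; g=im.mean(2)
def comp(m,u,v):
    n,l=cv2.connectedComponents(m.astype(np.uint8),connectivity=4); return l==l[v,u]
b=box(150,205,270,330)
pl=comp(b&(g>125)&(Z>.004),168,300); print("plate bright",rect(W,pl),rect(W,pl&(Z<.02)))
n=box(268,325,212,280)
print("floor dark",rect(W,comp(n&(g<90)&(Z<.0665),295,245)))
top=n&(Z>.065)&(Z<.075); print("nest top grad angle",rect(W,top))
E
python3 fit.py
python3 - <<'E'
from m import *
z=np.load("top1.npz"); s=np.load("scene1.npz")
import math
for nm,d,bx in(("top",z,box(350,425,170,260)),("scene",s,box(235,300,125,225))):
    W=d["W"];im=d["im"].astype(int); Z=W[:,:,2]; g=im.mean(2); blue=im[:,:,2]-im[:,:,0]
    if nm=="top":
        a=bx&(Z>.225); print(nm,"arm",rect(W,a))
        a=bx&(Z>.225)&(Z<.2655); print(nm,"arm<.2655",rect(W,a), "dial",rect(W,bx&(Z>.266)))
        m=bx&(Z>.108)&(Z<.15)&(abs(blue)<15)&(W[:,:,0]<.57)
        p=W[m]; print("cap",len(p),p.mean(0))
        A=np.c_[p[:,:2],np.ones(len(p))]
        for k in range(5):
            c,*_=np.linalg.lstsq(A,p[:,2],rcond=None); r=abs(A@c-p[:,2]); kp=r<max(.004,np.percentile(r,80)*0+.004); A,p=A[kp],p[kp]
        print("plane",c,"expect slope",.7,len(p),p.min(0),p.max(0),"z@.5326,-.1477",c@[.5326,-.1477,1])
        for v in range(218,246,2): print(v,[tuple((W[v,u]*1000).round().astype(int)) if Z[v,u]==Z[v,u] else 0 for u in range(374,402,4)])
    else:
        a=bx&(blue>25); print(nm,"blue",rect(W,a&(Z>.23)))
E
```

```text
plate bright (array([419.2, 368.8]), array([89.4, 62.3]), 25.56, np.float64(0.0097), 757) (array([419.2, 368.8]), array([89.4, 62.3]), 25.56, np.float64(0.0093), 672)
floor dark (array([528.7,  69.8]), array([96.5, 66. ]), 2.75, np.float64(0.0607), 1056)
nest top grad angle (array([527.6,  68.1]), array([125. ,  94.8]), 3.0, np.float64(0.0685), 925)
top arm (array([ 566. , -145.8]), array([97.4, 52.7]), 3.48, np.float64(0.2605), 990)
top arm<.2655 (array([ 566. , -145.8]), array([97.4, 52.7]), 3.48, np.float64(0.2595), 790) dial (array([ 584.3, -145.3]), array([37.6, 39.9]), 62.3, np.float64(0.2674), 171)
cap 315 [ 0.54693081 -0.14765404  0.12120924]
plane [-0.20028008 -0.01629418  0.22815559] expect slope 0.7 132 [ 0.52008037 -0.17532356  0.1141032 ] [ 0.56977177 -0.11637187  0.12791924] z@.5326,-.1477 0.12389307431736364
218 [(np.int64(571), np.int64(-124), np.int64(123)), (np.int64(571), np.int64(-133), np.int64(120)), (np.int64(549), np.int64(-124), np.int64(257)), (np.int64(571), np.int64(-153), np.int64(116)), (np.int64(569), np.int64(-161), np.int64(124)), (np.int64(569), np.i
[... 3861 characters left out ...]
t64(522), np.int64(-136), np.int64(58)), (np.int64(521), np.int64(-145), np.int64(64)), (np.int64(521), np.int64(-156), np.int64(54)), (np.int64(520), np.int64(-164), np.int64(63)), (np.int64(520), np.int64(-175), np.int64(58)), (np.int64(518), np.int64(-183), np.int64(64))]
244 [(np.int64(518), np.int64(-125), np.int64(62)), (np.int64(517), np.int64(-136), np.int64(58)), (np.int64(516), np.int64(-145), np.int64(61)), (np.int64(516), np.int64(-155), np.int64(58)), (np.int64(516), np.int64(-165), np.int64(56)), (np.int64(515), np.int64(-174), np.int64(59)), (np.int64(513), np.int64(-183), np.int64(64))]
scene blue (array([ 568.8, -144.5]), array([101.2,  51.3]), 3.07, np.float64(0.2518), 407)
```

```bash
cat > go.py <<'E'
from h import *
def down(yaw,): # tool z down, tool y along yaw+90 of target (mod 180)
    y=np.deg2rad(yaw); return R.from_matrix(np.array([[np.cos(y),np.sin(y),0],[np.sin(y),-np.cos(y),0],[0,0,-1]]).T)
def head(yaw,lean): # tool y = -head y ; z into cap
    y=np.deg2rad(yaw);l=np.deg2rad(lean); f=np.array([np.cos(y),np.sin(y),0]); u=np.array([0,0,1.])
    z=np.sin(l)*f-np.cos(l)*u; yy=np.array([np.sin(y),-np.cos(y),0]); return R.from_matrix(np.c_[np.cross(yy,z),yy,z])
def go(p,Rt,Rflip=True):
    o=ctrl.get_obs(); R0=R.from_rotvec(o["tool_rot"])
    c=[Rt,Rt*R.from_euler('z',180,degrees=True)] if Rflip else [Rt]
    Rt=min(c,key=lambda r:(R0.inv()*r).magnitude())
    rv=(R0.inv()*Rt).as_rotvec(degrees=True)/45
    d=np.array(p)-o["tool_pos"]
    print("t",round(o["t"],2),"pos",o["tool_pos"].round(4),"turn",rv.round(3),"rows>=",(np.linalg.norm(rv)*45/8.59).round(1),
      "\nshift in start frame",(R0.inv().apply(d)/.02).round(2),"in end frame",(Rt.inv().apply(d)/.02).round(2),"q",o["q"].round(2),"F",o["contact_force"].round(1),"open",o["opening"].round(4))
    print("axes now x",R0.as_matrix()[:,0].round(2),"y",R0.as_matrix()[:,1].round(2))
E
python3 -c "
from go import *
go((.4194,.368,.1),down(26))
go((.4194,.368,.015),down(26))"
```

```text
Traceback (most recent call last):
  File "go.py", line 14, in go
    "\nshift in start frame",(R0.inv().apply(d)/.02).round(2),"in end frame",(Rt.inv().apply(d)/.02).round(2),"q",o["q"].round(2),"F",o["contact_force"].round(1),"open",o["opening"].round(4))
                                                                                                                                                                         ^^^^^^^^^^^^^^^^^^
AttributeError: 'float' object has no attribute 'round'
```

```bash
sed -i 's/o\["opening"\].round(4)/round(o["opening"],4)/' go.py
python3 -c "
from go import *
go((.4194,.368,.1),down(26))
go((.4194,.368,.015),down(26))"
```

```text
t 0.1 pos [0.2326 0.5795 0.2302] turn [-2.000e-03 -1.000e-03 -1.064e+00] rows>= 5.6 
shift in start frame [-12.61  -6.32   6.52] in end frame [ -3.76 -13.6    6.51] q [ 1.07  0.05  1.61  0.    1.48 -0.12] F [-0.3  1.3  0. ] open 0.0855
axes now x [-0.93  0.37  0.  ] y [ 0.37  0.93 -0.  ]
t 0.1 pos [0.2326 0.5795 0.2302] turn [-2.000e-03 -1.000e-03 -1.064e+00] rows>= 5.6 
shift in start frame [-12.61  -6.31  10.77] in end frame [ -3.76 -13.6   10.76] q [ 1.07  0.05  1.61  0.    1.48 -0.12] F [-0.3  1.3  0. ] open 0.0855
axes now x [-0.93  0.37  0.  ] y [ 0.37  0.93 -0.  ]
```

>>> jog_arm --pt "-0.39 -0.98 0 0 0 0 1" --pt "-0.39 -0.98 0 0 0 0 1" --pt "-0.39 -0.98 0 0 0 0 1" --pt "-0.39 -0.98 0 0 0 0 1" --pt "-0.39 -0.98 0 0 0 0 1" --pt "-0.39 -0.98 0 0 0 0 1" --pt "-0.39 -0.98 0 0 0 0 1" --pt "-0.39 -0.98 0 0 0 0 1"

```text
t: 0.9
tool_pos: [0.232, 0.4101, 0.2307]
tool_rot: [-0.596, -3.084, 0.001]
contact_force: [-0.3, -0.3, 0.6]
opening: 0.0853
grip_force: 0.0
```

>>> jog_arm --pt "-0.39 -0.98 0 0 0 0 1" --pt "-0.39 -0.98 0 0 0 0 1" --pt "0 0 0 0 0 -0.18 1" --pt "0 0 0 0 0 -0.18 1" --pt "0 0 0 0 0 -0.18 1" --pt "0 0 0 0 0 -0.18 1" --pt "0 0 0 0 0 -0.18 1" --pt "0 0 0 0 0 -0.165 1"

```text
t: 1.7
tool_pos: [0.232, 0.3688, 0.2307]
tool_rot: [0.716, -3.058, 0.001]
contact_force: [-0.4, 0.1, 0.2]
opening: 0.0855
grip_force: 0.0
```

```bash
python3 -c "
from go import *
go((.4194,.368,.1),down(26))"
```

```text
t 1.7 pos [0.232  0.3688 0.2307] turn [-0.    -0.001  0.008] rows>= 0.0 
shift in start frame [-8.38 -4.19  6.53] in end frame [-8.41 -4.14  6.54] q [ 0.84 -0.43  2.03 -0.    1.54 -1.19] F [-0.4  0.1  0.2] open 0.0855
axes now x [-0.9  -0.44  0.  ] y [-0.44  0.9  -0.  ]
```

>>> jog_arm --pt "-0.93 -0.465 0.5 0 0 0 1" --pt "-0.93 -0.465 0.5 0 0 0 1" --pt "-0.93 -0.465 0.5 0 0 0 1" --pt "-0.93 -0.465 0.5 0 0 0 1" --pt "-0.93 -0.465 0.5 0 0 0 1" --pt "-0.93 -0.465 0.5 0 0 0 1" --pt "-0.93 -0.465 0.5 0 0 0 1" --pt "-0.93 -0.465 0.5 0 0 0 1"

```text
t: 2.5
tool_pos: [0.3991, 0.3672, 0.1503]
tool_rot: [0.708, -3.06, 0.001]
contact_force: [-0.1, 0.2, 0.3]
opening: 0.0851
grip_force: 0.0
```

>>> jog_arm --pt "-0.94 -0.47 0.6 0 0 0 1" --pt "0 0 0.9 0 0 0 1" --pt "0 0 0.9 0 0 0 1" --pt "0 0 0 0 0 0 1"

```text
t: 2.9
tool_pos: [0.4176, 0.3658, 0.0996]
tool_rot: [0.706, -3.055, 0.004]
contact_force: [0.1, -0.2, -0.2]
opening: 0.0855
grip_force: 0.0
```

```bash
python3 -c "
from go import *
go((.4194,.368,.015),down(26))"
```

```text
t 2.9 pos [0.4176 0.3658 0.0996] turn [-0.001 -0.009  0.001] rows>= 0.0 
shift in start frame [-0.16  0.06  4.23] in end frame [-0.13  0.06  4.23] q [ 0.59  0.01  1.88  0.    1.25 -1.44] F [ 0.1 -0.2 -0.2] open 0.0855
axes now x [-0.9  -0.44  0.01] y [-0.44  0.9  -0.  ]
```

>>> jog_arm --pt "-0.1 0.05 1 0 0 0 1" --pt "0 0 1 0 0 0 1" --pt "0 0 1 0 0 0 1" --pt "0 0 0.8 0 0 0 1" --pt "0 0 0.4 0 0 0 1" --pt "0 0 0 0 0 0 1" --pt "0 0 0 0 0 0 1" --grip_force 40

```text
t: 3.6
tool_pos: [0.4214, 0.3695, 0.0201]
tool_rot: [-0.708, 3.06, 0.001]
contact_force: [0.7, -0.2, -0.6]
opening: 0.0854
grip_force: 0.0
```

>>> jog_arm --pt "0 0 0 0 0 0 -1" --pt "0 0 0 0 0 0 -1" --pt "0 0 0 0 0 0 -1" --pt "0 0 0 0 0 0 -1" --pt "0 0 0 0 0 0 -1" --pt "0 0 0 0 0 0 -1" --pt "0 0 0 0 0 0 -1" --pt "0 0 0 0 0 0 -1"

```text
t: 4.4
tool_pos: [0.4211, 0.3693, 0.0196]
tool_rot: [-0.708, 3.06, 0.001]
contact_force: [-0.5, -0.1, 1.9]
opening: 0.0133
grip_force: 40.1
```

>>> jog_arm --pt "0 0 -0.3 0 0 0 -1" --pt "0 0 -0.8 0 0 0 -1" --pt "0 0 -1 0 0 0 -1" --pt "0 0 -1 0 0 0 -1" --pt "0 0 -1 0 0 0 -1" --pt "0 0 -1 0 0 0 -1" --pt "0 0 -1 0 0 0 -1" --pt "0 0 0 0 0 0 -1"

```text
t: 5.2
tool_pos: [0.4229, 0.3704, 0.1458]
tool_rot: [-0.707, 3.054, 0.004]
contact_force: [0.3, 1.3, -1.8]
opening: 0.0133
grip_force: 39.6
```

```bash
python3 -c "
from go import *
go((.528,.069,.14),down(3.2))"
```

```text
t 5.2 pos [0.4229 0.3704 0.1458] turn [0.003 0.009 0.508] rows>= 2.7 
shift in start frame [  1.9  -15.85   0.26] in end frame [ -4.41 -15.34   0.29] q [ 0.59 -0.03  1.85 -0.    1.32 -1.44] F [ 0.3  1.3 -1.8] open 0.0133
axes now x [-0.9  -0.44 -0.01] y [-0.44  0.9   0.  ]
```

>>> jog_arm --pt "0 0 0 0 0 0.127 -1" --pt "0 0 0 0 0 0.127 -1" --pt "0 0 0 0 0 0.127 -1" --pt "0 0 0 0 0 0.127 -1" --pt "-0.275 -0.96 0 0 0 0 -1" --pt "-0.275 -0.96 0 0 0 0 -1" --pt "-0.275 -0.96 0 0 0 0 -1" --pt "-0.275 -0.96 0 0 0 0 -1"

```text
t: 6.0
tool_pos: [0.4466, 0.2926, 0.1402]
tool_rot: [0.088, -3.139, 0.001]
contact_force: [0.9, -0.1, -3.1]
opening: 0.0135
grip_force: 39.6
```

>>> jog_arm --pt "-0.275 -0.96 0 0 0 0 -1" --pt "-0.275 -0.96 0 0 0 0 -1" --pt "-0.275 -0.96 0 0 0 0 -1" --pt "-0.275 -0.96 0 0 0 0 -1" --pt "-0.275 -0.96 0 0 0 0 -1" --pt "-0.275 -0.96 0 0 0 0 -1" --pt "-0.275 -0.96 0 0 0 0 -1" --pt "-0.275 -0.96 0 0 0 0 -1"

```text
t: 6.8
tool_pos: [0.4991, 0.1418, 0.1403]
tool_rot: [0.087, -3.139, 0.0]
contact_force: [0.2, 1.2, -2.9]
opening: 0.013
grip_force: 39.6
```

>>> jog_arm --pt "-0.275 -0.96 0 0 0 0 -1" --pt "-0.275 -0.96 0 0 0 0 -1" --pt "-0.275 -0.96 0 0 0 0 -1" --pt "-0.275 -0.96 0 0 0 0 -1" --pt "0 0 0 0 0 0 -1" --pt "0 0 0 0 0 0 -1"

```text
t: 7.4
tool_pos: [0.5253, 0.0672, 0.1405]
tool_rot: [0.086, -3.139, -0.001]
contact_force: [-0.2, 0.8, -1.9]
opening: 0.013
grip_force: 39.7
```

Run:
```python
from go import *
go((.528,.069,.14),down(3.2))
for n in("top","scene"):
    im,d,W=cloud(n); np.savez(f"{n}2.npz",im=im,W=W)
    if n=="scene": cv2.imwrite("pics/c2.png",cv2.resize(im[100:250,220:420,::-1],None,fx=4,fy=4))
    else: cv2.imwrite("pics/t2.png",cv2.resize(im[150:310,230:430,::-1],None,fx=3,fy=3))
```

```text
t 7.4 pos [0.5253 0.0672 0.1405] turn [ 0.001 -0.002 -0.001] rows>= 0.0 
shift in start frame [-0.14  0.08  0.02] in end frame [-0.14  0.08  0.02] q [-0.01 -0.1   1.92  0.    1.32 -1.64] F [-0.2  0.8 -1.9] open 0.013
axes now x [-1.   -0.05  0.  ] y [-0.05  1.    0.  ]
```

View pics/t2.png

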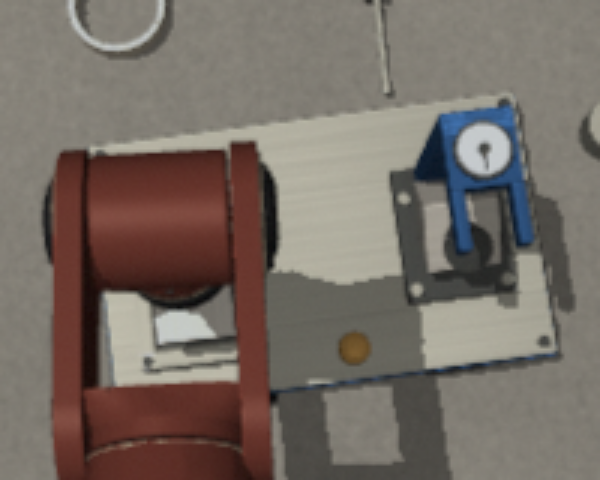

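View pics/c2.png

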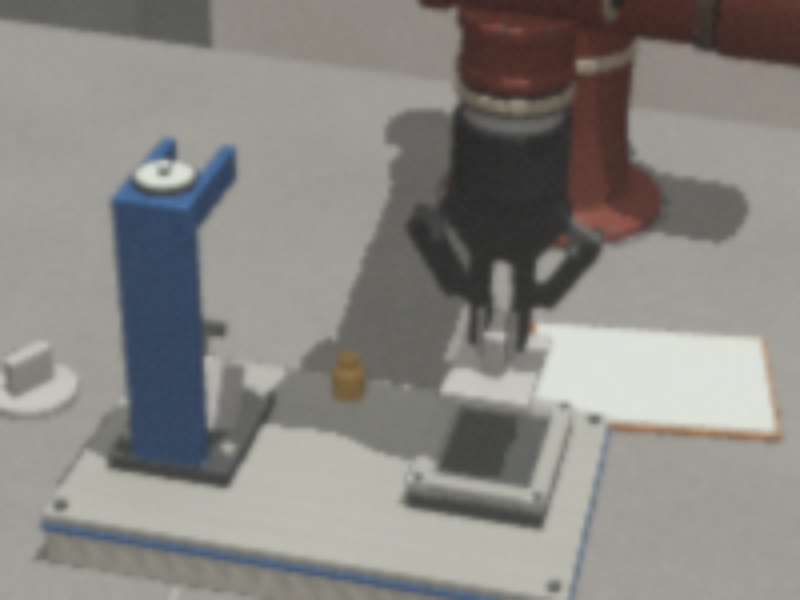

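The top view is blocked by the arm. The scene crop shows the holder held upright above the nest (plate at crop (495,380)) and the pocket visible at (495,440). I measure the plate and the pocket from the same scene camera.

```bash
cat > pm.py <<'E'
from m import *
z=np.load("scene2.npz"); W=z["W"]; Z=W[:,:,2]; g=z["im"].mean(2)
b=box(325,362,170,206)
m=b&(Z>.115)&(Z<.14)&(g>110)
p=W[m]; A=np.c_[p[:,:2],np.ones(len(p))]; c,*_=np.linalg.lstsq(A,p[:,2],rcond=None)
print("plate top",rect(W,m),"tilt",c[:2].round(3),p.min(0).round(3),p.max(0).round(3))
n=box(318,368,195,235)
f=n&(Z>.056)&(Z<.0645)&(g<105); print("floor",rect(W,f)); t=n&(Z>.0655)&(Z<.075); print("nest top",rect(W,t))
s=np.load("scene1.npz"); W=s["W"];Z=W[:,:,2]; g=s["im"].mean(2); n=box(315,372,190,240)
print("scene1 nest",rect(W,n&(Z>.0655)&(Z<.075)),rect(W,n&(Z>.054)&(g<105)&(Z<.0665)))
E
python3 pm.py
```

```text
plate top (array([526.9,  67. ]), array([91.2, 59.5]), 2.83, np.float64(0.1305), 342) tilt [-0.036 -0.015] [0.48  0.035 0.12 ] [0.573 0.098 0.14 ]
floor (array([538.1,  74.3]), array([ 91.1, 115.6]), 88.1, np.float64(0.0606), 419)
nest top (array([529.6,  68.5]), array([129.6,  95.7]), 3.33, np.float64(0.0686), 357)
scene1 nest (array([528.6,  68.3]), array([132. ,  95.3]), 3.05, np.float64(0.0686), 452) (array([539.6,  68. ]), array([113.2,  91.7]), 5.16, np.float64(0.0606), 413)
```

>>> jog_arm --pt "-0.075 0.08 0.5 0 0 0 -1" --pt "0 0 0.8 0 0 0 -1" --pt "0 0 0.6 0 0 0 -1" --pt "0 0 0.3 0 0 0 -1" --pt "0 0 0 0 0 0 -1" --pt "0 0 0 0 0 0 -1"

```text
t: 8.1
tool_pos: [0.5273, 0.069, 0.0971]
tool_rot: [0.087, -3.14, 0.0]
contact_force: [-0.3, -0.5, -2.7]
opening: 0.0131
grip_force: 39.6
```

>>> jog_arm --pt "0 0 0.3 0 0 0 -1" --pt "0 0 0.2 0 0 0 -1" --pt "0 0 0.15 0 0 0 -1" --pt "0 0 0 0 0 0 -1" --pt "0 0 0 0 0 0 -1" --grip_force 25

```text
t: 8.6
tool_pos: [0.5273, 0.069, 0.0843]
tool_rot: [0.087, -3.14, -0.0]
contact_force: [0.2, -0.1, -2.0]
opening: 0.0133
grip_force: 39.7
```

No contact yet (underside about 3–4 mm above the floor), so I keep going down gently.

>>> jog_arm --pt "0 0 0.08 0 0 0 -1" --pt "0 0 0.08 0 0 0 -1" --pt "0 0 0 0 0 0 -1"

```text
t: 8.9
tool_pos: [0.5271, 0.069, 0.0808]
tool_rot: [0.087, -3.14, -0.0]
contact_force: [-0.2, 0.3, -1.9]
opening: 0.0127
grip_force: 39.7
```

>>> jog_arm --pt "0 0 0.05 0 0 0 -1" --pt "0 0 0 0 0 0 -1"

```text
t: 9.1
tool_pos: [0.5274, 0.0689, 0.0806]
tool_rot: [0.088, -3.14, 0.0]
contact_force: [-2.9, -0.7, 1.4]
opening: 0.0134
grip_force: 40.2
```

>>> jog_arm --pt "0 0 0 0 0 0 0" --pt "0 0 0 0 0 0 0" --pt "0 0 0 0 0 0 0.3" --pt "0 0 0 0 0 0 0.3" --pt "0 0 0 0 0 0 0.3"

```text
t: 9.6
tool_pos: [0.5274, 0.069, 0.0802]
tool_rot: [-0.087, 3.14, -0.0]
contact_force: [-0.4, 0.0, 0.5]
opening: 0.0559
grip_force: 0.0
```

```bash
cat > seat.py <<'E'
from m import *
im,d,W=cloud("scene"); Z=W[:,:,2]; g=im.mean(2)
n=box(318,368,185,235)
m=n&(abs(W[:,:,0]-.528)<.038)&(abs(W[:,:,1]-.0685)<.028)&(Z<.08)&(Z>.055)
p=W[m]; A=np.c_[p[:,:2],np.ones(len(p))]; c,*_=np.linalg.lstsq(A,p[:,2],rcond=None)
print("top z (want .071)",np.median(p[:,2]).round(4),"tilt",c[:2].round(3),len(p))
m=n&(Z>.08)&(Z<.106)&(g>100); print("tab",rect(W,m)); print(ctrl.get_obs()["tool_pos"],ctrl.get_obs()["contact_force"])
cv2.imwrite("pics/seat.png",cv2.resize(im[100:250,220:420,::-1],None,fx=4,fy=4))
E
python3 seat.py
```

```text
top z (want .071) 0.0709 tilt [ 0.005 -0.002] 250
tab (array([531.1,  72.3]), array([63., 42.]), 72.1, np.float64(0.0985), 98)
[0.52736298 0.06898163 0.0801414 ] [ 0.3139922  -0.02424491  0.37338204]
```

View pics/seat.png

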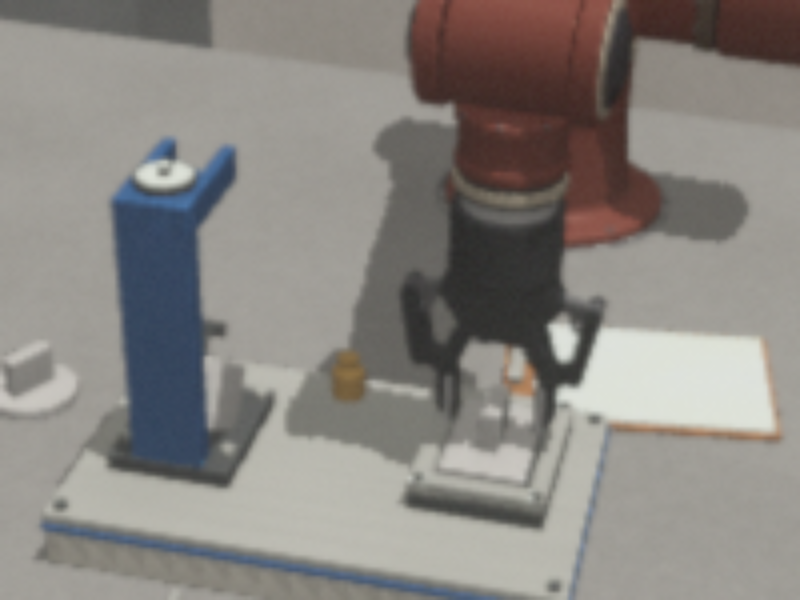

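The scene shows the holder seated in the nest (crop (490,460)) with the fingers open around the tab. The top face is at 0.071 and level. I retreat upward.

>>> jog_arm --pt "0 0 -0.3 0 0 0 0.3" --pt "0 0 -0.8 0 0 0 0.3" --pt "0 0 -1 0 0 0 0.3" --pt "0 0 -1 0 0 0 0.3" --pt "0 0 -1 0 0 0 0.3" --pt "0 0 -1 0 0 0 0.3" --pt "0 0 -1 0 0 0 0" --pt "0 0 -1 0 0 0 -1" --grip_force 40

```text
t: 10.45
tool_pos: [0.5273, 0.069, 0.2235]
tool_rot: [-0.087, 3.14, -0.0]
contact_force: [0.4, -0.6, -0.7]
opening: 0.0296
grip_force: 0.0
```

Run:
```python
from go import *
go((.42,-.15,.24),down(3.4))
Rt=head(3.4,37); a=head(3.4,35).as_matrix()[:,2]
c=np.array([.5326,-.1477,.128]); print("pre",c-.07*a)
go(c-.07*a,Rt)
```

```text
t 10.45 pos [0.5273 0.069  0.2235] turn [-0.     0.001 -0.005] rows>= 0.0 
shift in start frame [  5.97 -10.63  -0.83] in end frame [  6.   -10.61  -0.83] q [-0.01 -0.17  1.84 -0.    1.47 -1.64] F [ 0.4 -0.6 -0.7] open 0.0296
axes now x [-1.   -0.06 -0.  ] y [-0.06  1.   -0.  ]
pre [ 0.49252032 -0.15008117  0.18534064]
t 10.45 pos [0.5273 0.069  0.2235] turn [-0.002 -0.821 -0.004] rows>= 4.3 
shift in start frame [  2.35 -10.84   1.91] in end frame [  3.05 -10.83   0.09] q [-0.01 -0.17  1.84 -0.    1.47 -1.64] F [ 0.4 -0.6 -0.7] open 0.0296
axes now x [-1.   -0.06 -0.  ] y [-0.06  1.   -0.  ]
```

>>> jog_arm --pt "0.75 -0.8 -0.1 0 0 0 -1" --pt "0.75 -0.97 -0.1 0 0 0 -1" --pt "0.75 -0.97 -0.1 0 0 0 -1" --pt "0.75 -0.97 -0.1 0 0 0 -1" --pt "0.75 -0.97 -0.1 0 0 0 -1" --pt "0.75 -0.97 -0.1 0 0 0 -1" --pt "0.75 -0.97 -0.1 0 0 0 -1" --pt "0.75 -0.97 -0.1 0 0 0 -1"

```text
t: 11.25
tool_pos: [0.4153, -0.09, 0.2387]
tool_rot: [-0.088, 3.14, -0.001]
contact_force: [0.2, -0.2, 0.2]
opening: -0.0001
grip_force: 0.0
```

>>> jog_arm --pt "0 -0.97 0 0 0 0 -1" --pt "0 -0.97 0 0 0 0 -1" --pt "0 -0.97 0 0 0 0 -1" --pt "0 0 0 0 -0.164 0 -1" --pt "0 0 0 0 -0.164 0 -1" --pt "0 0 0 0 -0.164 0 -1" --pt "0 0 0 0 -0.164 0 -1" --pt "0 0 0 0 -0.164 0 -1"

```text
t: 12.05
tool_pos: [0.4194, -0.1474, 0.2395]
tool_rot: [-0.071, 2.49, 0.021]
contact_force: [-0.5, 0.2, 0.4]
opening: 0.0002
grip_force: 0.0
```

Run:
```python
from go import *
go((.4925,-.1501,.1853),head(3.4,37))
```

```text
t 12.05 pos [ 0.4194 -0.1474  0.2395] turn [-0.005  0.006 -0.001] rows>= 0.0 
shift in start frame [-1.25 -0.33  4.36] in end frame [-1.27 -0.35  4.35] q [-0.81 -0.88  2.37  0.51  1.24 -2.51] F [-0.5  0.2  0.4] open 0.0002
axes now x [-0.79 -0.05 -0.61] y [-0.06  1.   -0.  ]
```

>>> jog_arm --pt "-0.25 -0.07 0.87 0 0 0 -1" --pt "-0.25 -0.07 0.87 0 0 0 -1" --pt "-0.25 -0.07 0.87 0 0 0 -1" --pt "-0.25 -0.07 0.87 0 0 0 -1" --pt "-0.25 -0.07 0.87 0 0 0 -1" --pt "0 0 0 0 0 0 -1" --pt "0 0 0 0 0 0 -1"

```text
t: 12.75
tool_pos: [0.4915, -0.1501, 0.1836]
tool_rot: [-0.07, 2.497, 0.024]
contact_force: [-0.2, -0.4, 0.1]
opening: -0.0001
grip_force: 0.0
```

Run:
```python
from go import *
go((.5326,-.1477,.128),head(3.4,37))
im,d,W=cloud("scene"); cv2.imwrite("pics/p1.png",cv2.resize(im[100:250,200:360,::-1],None,fx=4,fy=4))
im2,d,W=cloud("top"); cv2.imwrite("pics/p2.png",cv2.resize(im2[150:270,320:450,::-1],None,fx=4,fy=4))
```

```text
t 12.75 pos [ 0.4915 -0.1501  0.1836] turn [-0.002 -0.003 -0.003] rows>= 0.0 
shift in start frame [0.02 0.   3.46] in end frame [ 0.03 -0.    3.46] q [-0.66 -0.58  2.31  0.5   0.97 -2.48] F [-0.2 -0.4  0.1] open -0.0001
axes now x [-0.8  -0.04 -0.6 ] y [-0.06  1.    0.  ]
```

View pics/p1.png

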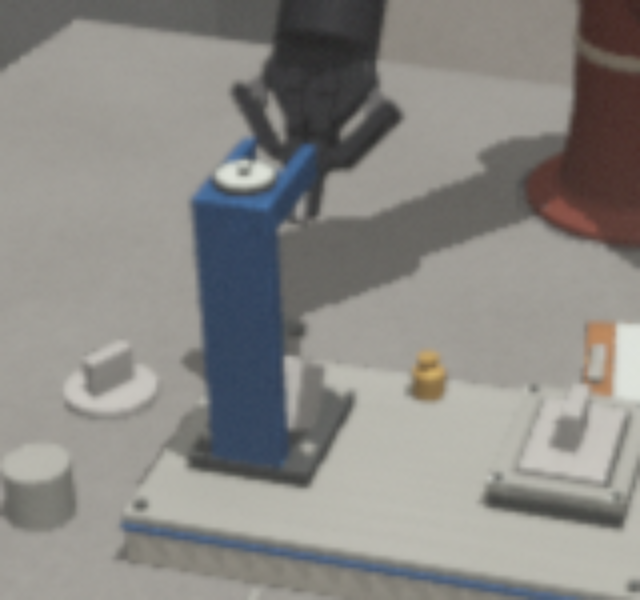

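View pics/p2.png

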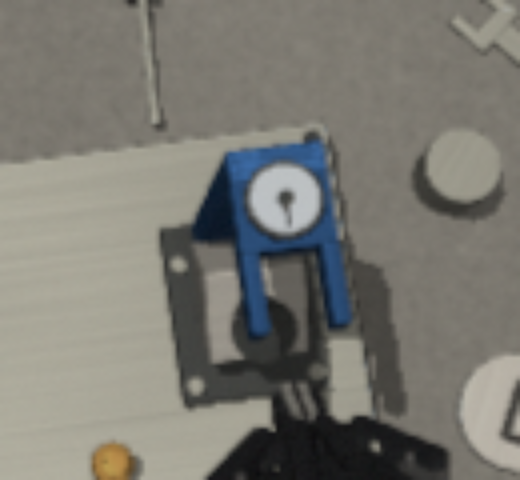

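The scene crop shows the closed gripper in front of and above the prongs, and the holder still in the pocket at (570,440). The top crop shows the shut fingers (300,395) lined up with the cap (265,330). I advance along the axis.

>>> jog_arm --pt "0 0 0.7 0 0 0 -1" --pt "0 0 0.7 0 0 0 -1" --pt "0 0 0.6 0 0 0 -1" --pt "0 0 0.5 0 0 0 -1" --pt "0 0 0.3 0 0 0 -1" --pt "0 0 0.3 0 0 0 -1" --pt "0 0 0 0 0 0 -1"

```text
t: 13.55
tool_pos: [0.5288, -0.1481, 0.1335]
tool_rot: [-0.07, 2.497, 0.024]
contact_force: [-0.4, -0.4, -0.1]
opening: 0.0
grip_force: 0.0
```

>>> jog_arm --pt "0 0 0.2 0 0 0 -1" --pt "0 0 0.2 0 0 0 -1" --pt "0 0 0 0 0 0 -1"

```text
t: 13.85
tool_pos: [0.534, -0.1483, 0.128]
tool_rot: [-0.07, 2.496, 0.022]
contact_force: [-2.5, -0.2, 2.2]
opening: -0.0
grip_force: 1.9
```

>>> jog_arm --pt "0 0 0.15 0 0 0 -1" --pt "0 0 0.15 0 0 0 -1" --pt "0 0 0 0 0 0 -1"

```text
t: 14.15
tool_pos: [0.5375, -0.1481, 0.123]
tool_rot: [-0.07, 2.496, 0.023]
contact_force: [-4.0, -0.4, 4.1]
opening: -0.0002
grip_force: 3.5
```

>>> jog_arm --pt "0 0 0.15 0 0 0 -1" --pt "0 0 0.15 0 0 0 -1" --pt "0 0 0.1 0 0 0 -1" --pt "0 0 0 0 0 0 -1"

```text
t: 14.55
tool_pos: [0.5418, -0.1478, 0.1171]
tool_rot: [-0.072, 2.498, 0.023]
contact_force: [-16.7, -0.1, 13.8]
opening: -0.0002
grip_force: 10.0
```

>>> jog_arm --pt "0 0 0.1 0 0 0 -1" --pt "0 0 0 0 0 0 -1"

```text
t: 14.75
tool_pos: [0.5422, -0.1479, 0.1169]
tool_rot: [-0.076, 2.5, 0.023]
contact_force: [-45.5, 1.7, 33.6]
opening: 0.0002
grip_force: 26.7
```

The force jumps with no further motion, about 14 mm past first contact, so this is the hard stop. I ease off slightly and hold.

>>> jog_arm --pt "0 0 -0.07 0 0 0 -1" --pt "0 0 0 0 0 0 -1" --pt "0 0 0 0 0 0 -1" --pt "0 0 0 0 0 0 -1" --pt "0 0 0 0 0 0 -1" --pt "0 0 0 0 0 0 -1" --pt "0 0 0 0 0 0 -1"

```text
t: 15.45
tool_pos: [0.5419, -0.1478, 0.1171]
tool_rot: [-0.072, 2.498, 0.023]
contact_force: [-24.0, 0.5, 18.5]
opening: 0.0001
grip_force: 14.5
```

Run:
```python
from go import *
go((.5326,-.1477,.128),head(3.4,37))
im2,d,W=cloud("top"); cv2.imwrite("pics/p3.png",cv2.resize(im2[150:270,320:450,::-1],None,fx=4,fy=4))
```

```text
t 15.45 pos [ 0.5419 -0.1478  0.1171] turn [-0.002 -0.004 -0.001] rows>= 0.0 
shift in start frame [ 0.04  0.03 -0.72] in end frame [ 0.04  0.04 -0.72] q [-0.58 -0.33  2.26  0.55  0.76 -2.52] F [-24.    0.5  18.5] open 0.0001
axes now x [-0.8  -0.05 -0.6 ] y [-0.06  1.   -0.  ]
```

View pics/p3.png

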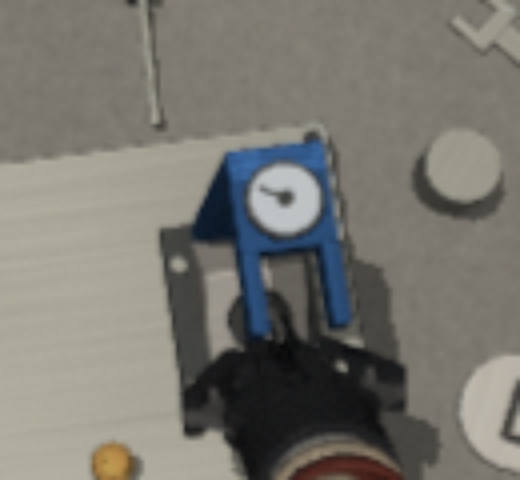

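The dial needle (285,195) has swung round, so the plunger is in, with the fingers on the cap between the prongs. I retract along the axis.

>>> jog_arm --pt "0 0 -0.3 0 0 0 -1" --pt "0 0 -0.4 0 0 0 -1" --pt "0 0 -0.7 0 0 0 -1" --pt "0 0 -0.9 0 0 0 -1" --pt "0 0 -1 0 0 0 -1" --pt "0 0 -1 0 0 0 -1" --pt "0 0 -1 0 0 0 -1" --pt "0 0 0 0 0 0 -1"

```text
t: 16.3
tool_pos: [0.4793, -0.1519, 0.2033]
tool_rot: [-0.069, 2.493, 0.019]
contact_force: [-0.4, -1.3, 1.2]
opening: 0.0001
grip_force: 0.0
```

Run:
```python
from go import *
from m import *
o=ctrl.get_obs(); print(o["tool_pos"],o["contact_force"],o["t"])
im,d,W=cloud("top"); a=im[150:270,320:450,::-1]; b=im[200:290,260:330,::-1]
cv2.imwrite("pics/end.png",np.hstack([cv2.resize(a,(433,400)),cv2.resize(b,(311,400))]))
Z=W[:,:,2]; n=box(268,325,212,280)
m=n&(Z>.09); print("tab",rect(W,m)); g=im.mean(2)
q=n&(abs(W[:,:,0]-.528)<.035)&(abs(W[:,:,1]-.0685)<.025)&(Z<.08); print("top z",np.median(Z[q]))
print("cap",(W[232,394]*1000).round(),(W[238,386]*1000).round())
```

```text
[ 0.47926323 -0.15193107  0.20333257] [-0.37878281 -1.27224885  1.17868684] 16.3
tab (array([525.7,  67.6]), array([39.3, 13.8]), 3.07, np.float64(0.1019), 106)
top z 0.07076808571820634
cap [ 535. -166.  128.] [ 523. -148.  121.]
```

View pics/end.png

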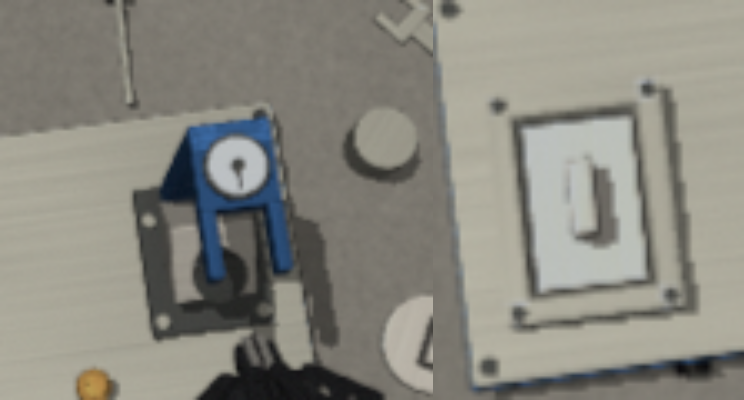

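The final picture shows the holder seated square in the pocket (right crop, (590,205)), the needle back at rest and the cap out again. The robot is clear of everything, so I hand in the job.

```bash
python3 -c "
from station import ctrl
print(ctrl.finish_job())"
```

```text
the job is handed in; nothing more can be done
None
```

I seated the holder flat and square in the pocket and let go. I then pushed the plunger to its stop, held it there about 0.9 s, let it spring back, and handed the job in at about 16 s; the hand-in gave no verdict.

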